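# Mount the power module on its narrow bracket and stack the logger on it

## Robot

A 6-joint arm with a two-finger parallel gripper is mounted at the origin on the work surface. World frame = base frame: x ahead of the robot, y to its left, z up, the work surface at z = 0. Lengths are in m, angles in rad, forces in N, time in s.
With the tool pointing down it reaches from about 0.35 to 0.975 m from the base axis. Payload 4.9 kg.
Tool frame: the origin (TCP) lies midway between the tips of the shut fingers; the grasp point (between the pads) lies 19 mm behind it; z points along the fingers, y is the line along which they close (so a half turn about z gives the same grasp; the last joint's range is limited). The gripper opens to 85 mm and grips with 20 to 120 N. Pads are 22 mm wide; open, the fingers measure 114 mm over their backs; the gripper's body (76 mm by 85 mm) begins 54 mm behind the grasp point. The pads swing forward as they close: fully open they stand 13 mm farther back than shut.
Start: joints at [1.211, 0.053, 1.613, -0, 1.476, -0.119], TCP at [0.149, 0.607, 0.231] pointing down, gripper open.
Joint ranges: [-3.01, 3.01], [-1.01, 2.22], [0.06, 2.58], [-1.02, 4.17], [0.09, 2.62], [-3.14, 3.14]. Speed limits (rad/s): [2.57, 2.57, 3.14, 3.14, 3.14, 3.14].

## Interface

Orientations are given as a rotation vector (axis times angle).
In Python, from bench import get_obs, read_camera, hand_in, spot_in, regions_of gives the robot as it stands.
- The arm moves only by the shell command python3 -m crank 'ROWS' [FORCE]. ROWS is JSON, a list of rows, each an object of numbers: "tx", "ty", "tz": the shift along the tool's x, y, z scaled (see below); "ax", "ay", "az": the turn, a rotation vector about the tool's x, y, z scaled (see below); "gripper": the opening, from 0 (shut) to 1 (fully open). In form: [{"tx": .., "ty": .., "tz": .., "ax": .., "ay": .., "az": .., "gripper": ..}, ...]. A call has 1 to 5 rows; each row is the pose to reach, as a shift and turn from the pose commanded when the call began, along the tool's axes at that moment, turning the shorter way round; what a row does not reach only later rows make up. The controller multiplies each number of a shift by 600 mm and each number of a turn by 180 degrees. A row lasts 1/10 s, in which the tool goes at most 50 mm and 8.59 degrees, less where a joint would pass 70% of its speed; a pose out of reach is approached as far as the arm can. A call with a number of a shift or a turn outside -1 to 1 is refused whole. A call with a gripper value outside its range is refused whole. The fingers move at their own pace and stop on an object; FORCE is the grip in N (left out, the last holds). Time passes only in rows, so rows that repeat a pose let the fingers close. It gives the time, the measured TCP pose, the force, the opening and the grip force at its end, in the units of the state.
- get_obs(): the state, without advancing time (a new reading comes with each control period).
- read_camera(name): name is "scene" or "side" or "wrist"; returns a dict with "image" (400x640x3 uint8, blue, green, red), "intrinsics" (3x3 intrinsics, pixels), "R" (3x3) and "t" (3): a world point X has camera coordinates R X + t; the wrist camera has in their place "T_tool_cam" (4x4, takes a point from camera to tool coordinates, whose origin is the TCP and whose axes are the flange's). Camera axes: x right, y down, z forward; pixel columns grow to the right and rows downward; lengths in m; the calibration is good to about 2 mm. A picture is of the moment at which its call begins: read the wrist's pose just before it. There is no depth.
- hand_in(): hands the job in; it is judged then, once.
Trained networks look in a picture, given as the dict that the camera call returned (one of the last four; its "shot" number tells which), for a name from the list of things; names that differ only in an ending like _2 or _b are one class to them, and where a whole thing is asked for, a point or a joint stands for the part that bears it (a point fixed in the world has none). Each returns a list of dicts, best first, with "p" (0 to 1); they miss things now and then, are a little off and sometimes report something else, mostly with a low value. They report only what shows in the picture. A call takes as long as a camera call. They do not tell look-alikes from the thing itself.
- spot_in(picture, thing): "extent" ([left, top, right, bottom] in pixels, round what is visible of it).
- regions_of(picture, thing): "region" (400x640 bool, what is visible of it) and "extent" ([left, top, right, bottom] in pixels, round what is visible of it).
The state is a dict: "clock": time; "joint_positions": joint angles; "joint_velocities": joint speeds; "effort": joint torques, N m; "tcp_pos": TCP position; "orientation": TCP orientation; "contact_force": force on the tool from outside, world axes, zero at the start; "torque": the same for the moment, N m; "gripper_width": finger opening in m; "grasp_force": force on a finger pad.
Only numpy, scipy, OpenCV 4.12 (cv2) and the standard library are available. Lean on these libraries where they do the work, as an engineer would, in place of code of your own. Each camera call takes 0.05 s, during which the arm holds its last target. There are 200 camera calls.

## Task

Take the tall power module out of its charging cradle and set it on the narrow raised bracket, between the bracket's turned-up ends, centred across the strip, level, with its front towards the robot; the cradle leaves only its two ends free to grip and the bracket only its two sides, so put it down on the bench in between and take it again the other way. Then stack the low logger module squarely on top of it, front the same way; set both down without dropping or tipping them, let go, and leave the multimeter, spool and jar where they are.

Things in the scene. Friction and masses are not known exactly. Their poses are not given: they have to be found in the camera images.
- supply: Power module (the tall one): closed box, 46 mm tall, 60 mm front to back (x), 46 mm wide (y), black. The front (-x) has a grey panel with a display and a pale band on the top beside it; dark slots cross the top's rear half. Origin: centre of the underside, z up. About 0.3 kg. Starts on the cradle's floor, 6 mm above the bench, yaw as the cradle (within 0.4 rad of facing the robot).
- supply_front (a point): Centre of the power module's front face, 30 mm before its centre (its -x side) and 23 mm above its underside.
- logger: Logger module (the low one): closed box, 34 mm tall, 60 mm front to back (x), 46 mm wide (y), black. The front (-x) has a grey panel with a display and a pale band on the top beside it; dark slots cross the top's rear half. Origin: centre of the underside, z up. About 0.18 kg. Starts on the bench in the middle, yaw within 0.8 rad of facing the robot.
- logger_front (a point): Centre of the logger's front face, 30 mm before its centre (its -x side) and 17 mm above its underside.
- cradle: White charging cradle, fixed: a floor 60 x 70 mm, 6 mm thick, with walls 8 mm thick along both sides (+y and -y), 54 mm apart, tops 48 mm above the bench; both ends (-x, +x) are open. Origin: centre of its underside on the bench; x runs along the walls.
- bracket: Aluminium U bracket, fixed: a level strip 26 mm wide (y) with a turned-up plate at each end (x), plates 70 mm apart inside, 4 mm thick, 26 mm wide, tops 42 mm above the strip. On a 20 mm post and a foot plate 100 x 80 x 8 mm. Origin: centre of the foot's underside; -x faces the robot within 0.4 rad. Left or right of the logger, the cradle on the other side.
- seat (a point): Centre of the top of the bracket's strip, 90 mm above the bench; x along the strip between the plates, y across it, same axes as the bracket. The power module's origin goes here. The bench 0.46 m straight ahead of the base, nearer than the logger, is always clear.
- multimeter: Green and black handheld multimeter lying on the bench beyond the logger, 78 x 150 x 30 mm (long along its y). Origin: centre of its underside. Leave it alone.
- spool: Small steel-grey spool standing on the bench, 52 mm across, 42 mm tall. Origin: centre of its underside. Leave it alone.
- jar: Small closed jar, 44 mm across, 35 mm tall. Origin: centre of its underside. Leave it alone.
Mind the look-alikes: they are no part of the job. Several things have the shape of the bracket; the one meant has the colours described above.

How it is judged:
By the outcome, as a careful person would: the job done as asked, in the order asked, and still so for the second after the job is handed in, with the robot touching nothing.
It also fails if it takes over 67 s, if anything falls off the work surface, if the arm or the gripper's body presses on something with over 40 N, if the wrist force passes 120 N, or if a joint passes its speed limit or range.

## Working session

There is one attempt and no reset: what is moved stays moved. The work goes in short steps, Python scripts to look and compute and a shell command to move; the robot and the scene stay as the last step left them, time stands still between calls to the robot, and variables do not carry over. Pictures are saved under pics/ and viewed, at most 11 in all, crops included, and the job is handed in when it is done.

```bash
mkdir -p pics; ls
python3 - <<'E'
from bench import *
import cv2,numpy as np
print(get_obs())
for n in ("scene","side"):
    p=read_camera(n); cv2.imwrite(f"pics/{n}0.png",p["image"])
    print(n,p["intrinsics"].tolist() if hasattr(p["intrinsics"],'tolist') else p["intrinsics"],np.round(p["R"],4).tolist(),np.round(p["t"],4).tolist())
    for t in ("supply","logger","cradle","bracket","multimeter","spool","jar"):
        print(t,[(np.round(d["extent"]).tolist(),round(d["p"],2)) for d in spot_in(p,t)][:4])
p=read_camera("wrist");print(p["T_tool_cam"],p["intrinsics"])
E
```

```text
pics
{'clock': 0.0, 'joint_positions': array([ 1.21100141e+00,  5.33508314e-02,  1.61430535e+00, -2.70438384e-05,
        1.47600994e+00, -1.19008402e-01]), 'joint_velocities': array([ 0.00042272, -0.00031426, -0.00024285, -0.00048254, -0.00136837,
        0.00063489]), 'effort': array([-8.97542814e-04, -3.93701792e+01, -3.70173562e+01, -2.12835416e-04,
        7.50994252e-03,  6.25903382e-06]), 'tcp_pos': array([0.14882969, 0.60637092, 0.23005998]), 'orientation': array([-0.37725339, -3.11838893,  0.00317367]), 'contact_force': array([-1.0171047 ,  0.12387632,  0.22110299]), 'torque': array([0.07063586, 0.0129099 , 0.00797493]), 'grasp_force': 0.0, 'gripper_width': 0.08520332708399231}
scene [[475.43927745368245, 0.0, 323.53865358564707], [0.0, 475.43927745368245, 193.86964903895137], [0.0, 0.0, 1.0]] [[-0.0592, 0.9981, -0.0178], [0.6943, 0.0284, -0.7191], [-0.7172, -0.0549, -0.6947]] [0.1034, -0.2884, 1.6145]
supply [([437.0, 195.0, 455.0, 222.0], 0.84)]
logger [([358.0, 222.0, 379.0, 249.0], 0.86)]
cradle [([426.0, 199.0, 463.0, 226.0], 0.81)]
bracket [([238.0, 174.0, 283.0, 237.0
[... 659 characters left out ...]
202.0], 0.98), ([414.0, 161.0, 466.0, 221.0], 0.85), ([263.0, 104.0, 298.0, 154.0], 0.78), ([342.0, 205.0, 393.0, 262.0], 0.72)]
multimeter [([182.0, 188.0, 241.0, 234.0], 0.62)]
spool [([141.0, 268.0, 174.0, 299.0], 0.77)]
jar [([257.0, 156.0, 272.0, 172.0], 0.68), ([229.0, 295.0, 267.0, 332.0], 0.49)]
[[-6.27242553e-04 -9.49918970e-01 -3.12495690e-01  8.04257039e-02]
 [ 9.99999611e-01 -7.89730198e-04  3.93405065e-04  9.93706828e-04]
 [-6.20490217e-04 -3.12495321e-01  9.49919096e-01 -1.41804776e-01]
 [ 0.00000000e+00  0.00000000e+00  0.00000000e+00  1.00000000e+00]] [[306.57513485   0.         317.9852221 ]
 [  0.         306.57513485 201.02256405]
 [  0.           0.           1.        ]]
```

View pics/scene0.png

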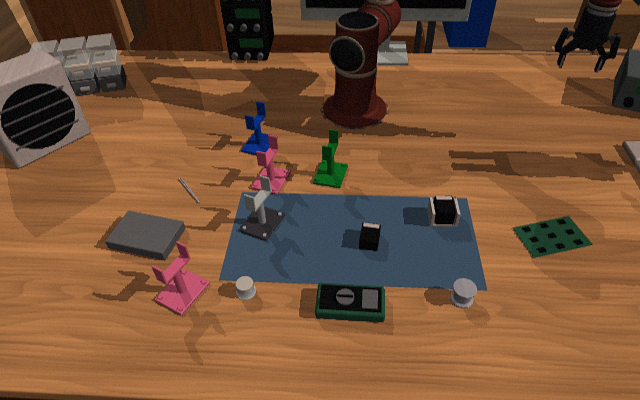

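View pics/side0.png

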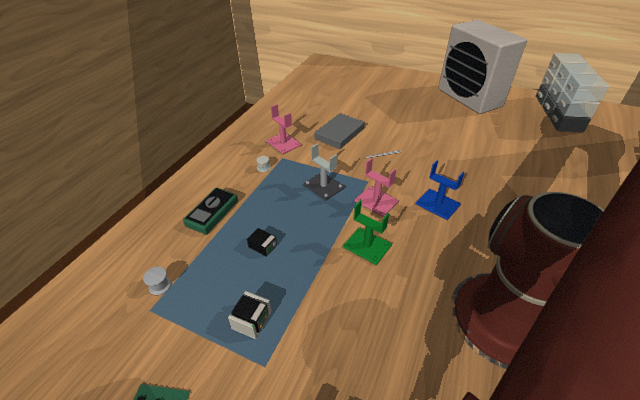

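The scene shows the wanted bracket, aluminium on a dark foot, at scene (263,208) / side (322,172). Its look-alikes are blue (257,130), pink (270,165), green (331,160) and pink (181,280). The supply sits in the white cradle at scene (444,210) and the logger is at (370,236). I'll fit poses by silhouette next.

```bash
cat > h.py <<'E'
import numpy as np,cv2
from bench import *
from scipy.spatial.transform import Rotation as Ro
from scipy.optimize import minimize
def box(x0,x1,y0,y1,z0,z1): return np.array([[x,y,z] for x in(x0,x1) for y in(y0,y1) for z in(z0,z1)])
def mod(h): return [box(-.03,.03,-.023,.023,0,h)]
SH=dict(supply=mod(.046),logger=mod(.034),
 cradle=[box(-.03,.03,-.035,.035,0,.006),box(-.03,.03,.027,.035,0,.048),box(-.03,.03,-.035,-.027,0,.048)],
 bracket=[box(-.05,.05,-.04,.04,0,.008),box(-.01,.01,-.01,.01,.008,.086),box(-.039,.039,-.013,.013,.087,.09),
  box(-.039,-.035,-.013,.013,.087,.132),box(.035,.039,-.013,.013,.087,.132)])
SH["cs"]=SH["cradle"]+[box(-.03,.03,-.023,.023,.006,.052)]
def shot(n):
    o=get_obs(); p=read_camera(n); p["K"]=np.array(p["intrinsics"])
    if n=="wrist":
        T=np.eye(4);T[:3,:3]=Ro.from_rotvec(o["orientation"]).as_matrix();T[:3,3]=o["tcp_pos"]
        M=np.linalg.inv(T@np.array(p["T_tool_cam"]));p["R"]=M[:3,:3];p["t"]=M[:3,3]
    p["R"]=np.array(p["R"]);p["t"]=np.array(p["t"]);return p
def proj(p,X):
    c=np.atleast_2d(X)@p["R"].T+p["t"];return c[:,:2]/c[:,2:]*[p["K"][0,0],p["K"][1,1]]+p["K"][:2,2]
def plane(p,uv,z):
    d=p["R"].T@np.linalg.solve(p["K"],[uv[0],uv[1],1]);c=-p["R"].T@p["t"];return c+d*(z-c[2])/d[2]
def world(B,q,z):
    c,s=np.cos(q[2]),np.sin(q[2]);return B@np.array([[c,s,0],[-s,c,0],[0,0,1]])+[q[0],q[1],z]
def sil(p,sh,q,z):
    S=4;m=np.zeros((400*S//2,640*S//2),np.uint8)
    for B in SH[sh]:
        h=cv2.convexHull(proj(p,world(B,q,z)).astype(np.float32))
        cv2.fillConvexPoly(m,np.round((h*2+.5)*16).astype(np.int32),255,shift=4)
    return cv2.resize(m,(640,400),interpolation=cv2.INTER_AREA)/255.
def fit(views,sh,q0,z=0):
    # views: list of (picture, float mask)
    def f(q):
        t=0
        for p,m in views:
            s=sil(p,sh,q,z);t+=1-np.minimum(s,m).sum()/max(np.maximum(s,m).sum(),1)
        return t/len(views)
    best=None
    for y in (-.5,-.25,0,.25,.5):
        a=[q0[0],q0[1],q0[2]+y]
        r=minimize(f,a,method="Nelder-Mead",options=dict(initial_simplex=np.array([a]*4)+np.vstack([[0]*3,np.diag([.012,.012,.2])]),maxfev=130))
        if best is None or r.fun<best.fun: best=r
    return best.x,best.fun
def reg(p,n,near=None):
    L=regions_of(p,n)
    if near is not None: L=sorted(L,key=lambda d:np.hypot((d["extent"][0]+d["extent"][2])/2-near[0],(d["extent"][1]+d["extent"][3])/2-near[1]))
    return (L[0]["region"].astype(float),L[0]["extent"],L[0]["p"]) if L else None
def togo(pos,yaw):
    "shift/turn in units for tool-down target; yaw = world direction of tool y (mod pi)"
    o=get_obs();R=Ro.from_rotvec(o["orientation"]);s=R.inv().apply(np.array(pos)-o["tcp_pos"])/.6
    out=[]
    for k in(0,np.pi):
        yy=np.array([np.cos(yaw+k),np.sin(yaw+k),0]);zz=np.array([0,0,-1.]);T=np.stack([np.cross(yy,zz),yy,zz],1)
        out.append(np.round((R.inv()*Ro.from_matrix(T)).as_rotvec()/np.pi,4))
    print("t",np.round(s,4),"a",out[0],"or",out[1],"j6",o["joint_positions"][5].round(2))
E
python3 - <<'E'
from h import *
P=[shot("scene"),shot("side")]
for n,sh,near,z,zc in(("logger","logger",[None,None],0,.02),("cradle","cradle",[None,None],0,.02),("bracket","bracket",[(260,206),(322,173)],0,.05)):
    V=[];
    for p,nr in zip(P,near):
        r=reg(p,n,nr);m,e,pr=r
        if n=="cradle":
            r2=reg(p,"supply"); m=np.maximum(m,r2[0])
        V.append((p,m));c=plane(p,((e[0]+e[2])/2,(e[1]+e[3])/2),zc);print(n,np.round(c,3),pr)
    print("fit",n,fit(V,"cs" if n=="cradle" else sh,[c[0],c[1],0]))
for n in("spool","jar","multimeter"):
    e=spot_in(P[0],n)[0]["extent"];print(n,plane(P[0],((e[0]+e[2])/2,(e[1]+e[3])/2),.018).round(3))
E
```

```text
logger [0.585 0.042 0.02 ] 0.86
logger [0.502 0.235 0.02 ] 0.67
fit logger (array([ 0.50255586,  0.22723418, -0.03577909]), np.float64(0.5686990275862372))
cradle [0.493 0.237 0.02 ] 0.66
cradle [0.501 0.238 0.02 ] 0.6
fit cradle (array([0.49618386, 0.23571553, 0.04479575]), np.float64(0.09237673758823184))
bracket [ 0.526 -0.23   0.05 ] 0.68
bracket [ 0.533 -0.23   0.05 ] 0.62
fit bracket (array([ 0.53424161, -0.23300261, -0.37112803]), np.float64(0.11008815981884734))
spool [0.739 0.253 0.018]
jar [ 0.745 -0.236  0.018]
multimeter [0.779 0.001 0.018]
```

Run:
```python
from h import *
togo([0.496,0.236,0.19],0.045)
```

```text
t [-0.709  -0.4625  0.0688] a [-0.    -0.     0.409] or [ 0.    -0.    -0.591] j6 -0.12
```

```bash
cat >> h.py <<'E'
def plan(pos,yaw,alt=0,frm=None,k=None):
    "print a chain of calls (tool axes, scaled) from the present pose or from frm=(pos,yaw) with tool down"
    def Rm(y):
        yy=np.array([np.cos(y),np.sin(y),0]);zz=np.array([0,0,-1.]);return Ro.from_matrix(np.stack([np.cross(yy,zz),yy,zz],1))
    if frm is None: o=get_obs();R=Ro.from_rotvec(o["orientation"]);p=o["tcp_pos"]
    else: R=Rm(frm[1]);p=np.array(frm[0])
    w=(R.inv()*Rm(yaw+np.pi*alt)).as_rotvec();d=np.array(pos)-p
    rows=max(np.linalg.norm(d)/.048,np.degrees(np.linalg.norm(w))/8.2,1)
    k=k or int(np.ceil(rows/5))
    print("rows",round(rows,1),"calls",k,"each a",np.round(w/k/np.pi,4))
    for i in range(k): print("  t",np.round((R*Ro.from_rotvec(w*i/k)).inv().apply(d/k)/.6,4))
E
python3 - <<'E'
from h import *
plan([0.496,0.236,0.19],0.045,0)
E
```

```text
rows 10.6 calls 3 each a [-0.     -0.      0.1363]
  t [-0.2363 -0.1542  0.0229]
  t [-0.279  -0.0421  0.0229]
  t [-0.2713  0.0776  0.0229]
```

```bash
python3 -m crank '[{"tx":-0.236,"ty":-0.154,"tz":0.023,"ax":0,"ay":0,"az":0.136,"gripper":1},{"tx":-0.236,"ty":-0.154,"tz":0.023,"ax":0,"ay":0,"az":0.136,"gripper":1},{"tx":-0.236,"ty":-0.154,"tz":0.023,"ax":0,"ay":0,"az":0.136,"gripper":1},{"tx":-0.236,"ty":-0.154,"tz":0.023,"ax":0,"ay":0,"az":0.136,"gripper":1}]' 40
python3 -m crank '[{"tx":-0.279,"ty":-0.042,"tz":0.023,"ax":0,"ay":0,"az":0.136,"gripper":1},{"tx":-0.279,"ty":-0.042,"tz":0.023,"ax":0,"ay":0,"az":0.136,"gripper":1},{"tx":-0.279,"ty":-0.042,"tz":0.023,"ax":0,"ay":0,"az":0.136,"gripper":1},{"tx":-0.279,"ty":-0.042,"tz":0.023,"ax":0,"ay":0,"az":0.136,"gripper":1}]'
python3 -m crank '[{"tx":-0.271,"ty":0.078,"tz":0.023,"ax":0,"ay":0,"az":0.136,"gripper":1},{"tx":-0.271,"ty":0.078,"tz":0.023,"ax":0,"ay":0,"az":0.136,"gripper":1},{"tx":-0.271,"ty":0.078,"tz":0.023,"ax":0,"ay":0,"az":0.136,"gripper":1},{"tx":-0.271,"ty":0.078,"tz":0.023,"ax":0,"ay":0,"az":0.136,"gripper":1},{"tx":-0.271,"ty":0.078,"tz":0.023,"ax":0,"ay":0,"az":0.136,"gripper":1}]'
python3 - <<'E'
from h import *
p=shot("wrist");cv2.imwrite("pics/w1.png",p["image"])
for n in("supply","cradle"): 
    r=reg(p,n);print(n,r[1:] if r else None)
ms=[reg(p,n)[0] for n in("supply","cradle")]
print(fit([(p,np.maximum(*ms))],"cs",[.496,.236,.04]))
print(fit([(p,ms[0])],"supply",[.496,.236,.04],.006))
plan([.496,.236,.19],.045);print(get_obs()["tcp_pos"])
E
```

```text
clock: 1.9
tcp_pos: [0.2665, 0.4808, 0.2171]
orientation: [1.037, 2.965, -0.002]
contact_force: [0.1, -0.8, -0.5]
gripper_width: 0.0858
grasp_force: 0.0
clock: 2.3
tcp_pos: [0.3824, 0.3571, 0.2034]
orientation: [1.643, 2.677, -0.001]
contact_force: [-0.4, 0.8, -0.5]
gripper_width: 0.085
grasp_force: 0.0
clock: 2.8
tcp_pos: [0.4978, 0.2347, 0.1896]
orientation: [2.172, 2.27, -0.001]
contact_force: [-0.7, 1.6, -0.0]
gripper_width: 0.0855
grasp_force: 0.0
supply None
cradle ([287.8, 145.4, 351.6, 225.8], 0.68)Traceback (most recent call last):
  File "<stdin>", line 5, in <module>
TypeError: 'NoneType' object is not subscriptable
```

View pics/w1.png

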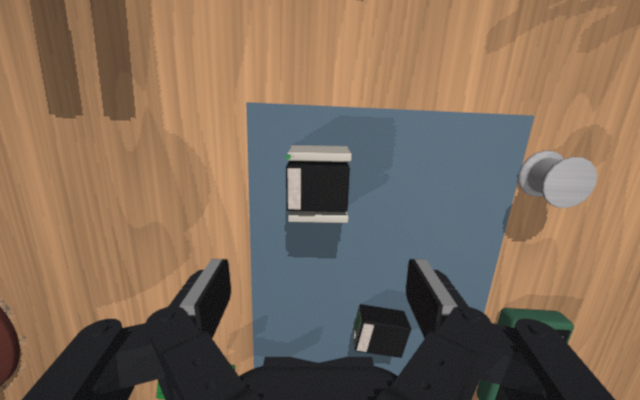

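Run:
```python
from h import *
p=shot("wrist");im=p["image"].astype(float)
r=im[...,2]+2;ratio=(im[...,0]+2)/r
m=np.zeros((400,640));s=np.s_[135:240,275:365];m[s]=(ratio[s]<1.35)
n,l,st,c=cv2.connectedComponentsWithStats(m.astype(np.uint8));m=(l==1+np.argmax(st[1:,4])).astype(float)
print(st[1:].tolist())
q,f=fit([(p,m)],"cs",[.496,.236,.04]);print("cs",q,f)
a=im[135:240,275:365];a=cv2.resize(a,None,fx=4,fy=4,interpolation=cv2.INTER_CUBIC)
b=cv2.resize(m[135:240,275:365]*255,None,fx=4,fy=4);b=np.repeat(b[...,None],3,2)
h=None
for B in SH["cs"]:
    for X in (proj(p,world(B,q,0))): cv2.circle(a,tuple(int(v) for v in ((X-[275,135]+.5)*4)),2,(0,0,255),-1)
cv2.imwrite("pics/w1c.png",np.hstack([a,b]))
plan([q[0],q[1],.19],q[2]);print(get_obs()["tcp_pos"])
```

```text
[[279, 135, 1, 1, 1], [286, 135, 1, 1, 1], [288, 135, 5, 7, 14], [294, 135, 5, 5, 8], [301, 135, 1, 1, 1], [308, 135, 3, 1, 3], [285, 135, 80, 105, 6530], [275, 136, 3, 5, 5], [284, 137, 1, 1, 1], [300, 136, 4, 3, 5], [279, 138, 1, 1, 1], [284, 139, 1, 2, 2], [286, 138, 1, 1, 1], [347, 139, 1, 1, 1], [286, 140, 1, 1, 1], [301, 140, 2, 1, 2], [304, 140, 1, 1, 1], [277, 142, 1, 1, 1], [282, 142, 7, 3, 8], [277, 144, 1, 1, 1], [287, 145, 1, 1, 1], [290, 144, 1, 1, 1], [292, 144, 2, 2, 2], [275, 146, 1, 1, 1], [278, 146, 3, 9, 12], [281, 146, 1, 1, 1], [285, 146, 1, 2, 2], [275, 148, 2, 1, 2], [281, 148, 1, 1, 1], [281, 149, 3, 2, 3], [286, 149, 1, 1, 1], [289, 148, 1, 1, 1], [276, 151, 1, 1, 1], [276, 153, 1, 1, 1], [282, 152, 2, 4, 4], [285, 154, 1, 1, 1], [275, 156, 6, 9, 15], [285, 157, 1, 1, 1], [282, 158, 3, 5, 6], [363, 159, 2, 4, 5], [275, 164, 1, 1, 1], [281, 165, 1, 1, 1], [275, 166, 2, 2, 2], [275, 169, 1, 1, 1], [279, 169, 2, 2, 3], [282, 168, 1, 1, 1], [358, 169, 2, 1, 2], [276, 171, 1, 1, 1], [281, 171, 1, 1, 1], [283, 171, 1, 2, 2], [285, 170, 1, 1, 1], [280, 173, 1, 1, 1]
[... 1440 characters left out ...]
1, 1, 1, 1], [359, 230, 1, 1, 1], [345, 233, 1, 1, 1], [356, 233, 5, 4, 6], [362, 233, 2, 2, 2], [276, 235, 1, 1, 1], [280, 234, 1, 1, 1], [354, 234, 1, 1, 1], [364, 235, 1, 1, 1], [278, 236, 3, 4, 4], [285, 237, 1, 1, 1], [343, 237, 1, 1, 1], [346, 236, 1, 1, 1], [350, 236, 1, 1, 1], [354, 236, 1, 1, 1], [362, 237, 1, 1, 1], [276, 238, 3, 2, 3], [299, 239, 1, 1, 1], [357, 239, 1, 1, 1], [364, 238, 1, 1, 1]]
cs [0.49733094 0.23579874 0.01799456] 0.25223487549170864
rows 1 calls 1 each a [ 0.     -0.0001  0.0102]
  t [-0.0036  0.0026  0.0001]
[0.49564554 0.23784908 0.19006035][ WARN:0@1.667] global loadsave.cpp:1063 imwrite_ Unsupported depth image for selected encoder is fallbacked to CV_8U.
```

View pics/w1c.png

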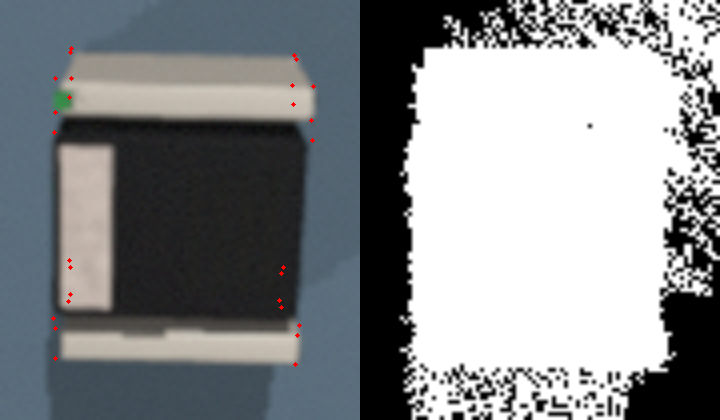

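The crop shows the white wall tops at crop y 86–119 and 332–361. The supply's black top with its pale band spans crop x 57–303, y 141–318, and the band faces -x (left). I'll turn these corners into world points.

Run:
```python
from h import *
p=shot("wrist")
f=lambda x,y,z:plane(p,((x/4-.5+275),(y/4-.5+135)),z)[:2].round(4)
print("walls",[f(*a,.048) for a in((65,86),(314,88),(313,120),(63,118),(62,332),(298,331),(297,362),(60,360))])
print("top",[f(*a,.052) for a in((59,141),(304,143),(296,318),(56,312))])
```

```text
walls [array([0.4689, 0.2687]), array([0.5267, 0.2711]), array([0.5271, 0.2636]), array([0.4686, 0.2612]), array([0.4695, 0.2074]), array([0.5279, 0.2106]), array([0.5283, 0.2023]), array([0.4691, 0.1999])]
top [array([0.4681, 0.2565]), array([0.525 , 0.2589]), array([0.5266, 0.2155]), array([0.4682, 0.2141])]
```

Run:
```python
from h import *
plan([.4975,.236,.010],.045,k=1);print(get_obs()["joint_positions"].round(2))
```

```text
rows 3.8 calls 1 each a [ 0.0001 -0.0001  0.0016]
  t [-0.0033  0.0028  0.3002]
[ 0.31 -0.1   1.83  0.    1.41  0.26]
```

```bash
python3 -m crank '[{"tx":-0.0033,"ty":0.0028,"tz":0.08,"ax":0,"ay":0,"az":0.0016,"gripper":1},{"tx":-0.0033,"ty":0.0028,"tz":0.15,"ax":0,"ay":0,"az":0.0016,"gripper":1},{"tx":-0.0033,"ty":0.0028,"tz":0.22,"ax":0,"ay":0,"az":0.0016,"gripper":1},{"tx":-0.0033,"ty":0.0028,"tz":0.28,"ax":0,"ay":0,"az":0.0016,"gripper":1},{"tx":-0.0033,"ty":0.0028,"tz":0.30,"ax":0,"ay":0,"az":0.0016,"gripper":1}]' 40
python3 -m crank '[{"tx":0,"ty":0,"tz":0,"ax":0,"ay":0,"az":0,"gripper":0.4},{"tx":0,"ty":0,"tz":0,"ax":0,"ay":0,"az":0,"gripper":0.4},{"tx":0,"ty":0,"tz":0,"ax":0,"ay":0,"az":0,"gripper":0.4},{"tx":0,"ty":0,"tz":0,"ax":0,"ay":0,"az":0,"gripper":0.4}]' 40
```

```text
clock: 3.6
tcp_pos: [0.4943, 0.2347, 0.0056]
orientation: [-2.169, -2.268, 0.01]
contact_force: [-0.9, 0.5, 0.1]
gripper_width: 0.0856
grasp_force: 0.0
clock: 4.0
tcp_pos: [0.4994, 0.2355, 0.0118]
orientation: [2.172, 2.268, 0.005]
contact_force: [-0.4, 0.6, 1.1]
gripper_width: 0.0593
grasp_force: 45.9
```

```bash
python3 -m crank '[{"tx":0,"ty":0,"tz":-0.03,"ax":0,"ay":0,"az":0,"gripper":0.4},{"tx":0,"ty":0,"tz":-0.08,"ax":0,"ay":0,"az":0,"gripper":0.4},{"tx":0,"ty":0,"tz":-0.14,"ax":0,"ay":0,"az":0,"gripper":0.4},{"tx":0,"ty":0,"tz":-0.2,"ax":0,"ay":0,"az":0,"gripper":0.4},{"tx":0,"ty":0,"tz":-0.2,"ax":0,"ay":0,"az":0,"gripper":0.4}]' 40
python3 - <<'E'
from h import *
plan([.46,0,.13],0)
plan([.46,0,.009],0,frm=([.46,0,.13],0))
p=shot("wrist");cv2.imwrite("pics/w2.png",p["image"])
E
```

```text
clock: 4.5
tcp_pos: [0.5023, 0.2363, 0.1372]
orientation: [2.168, 2.264, 0.018]
contact_force: [0.6, 0.5, -3.7]
gripper_width: 0.0596
grasp_force: 46.0
rows 5.0 calls 2 each a [ 0.002  -0.0006  0.0069]
  t [-0.1952 -0.0438  0.0048]
  t [-0.1961 -0.0396  0.0054]
rows 2.5 calls 1 each a [0. 0. 0.]
  t [0.     0.     0.2017]
```

View pics/w2.png

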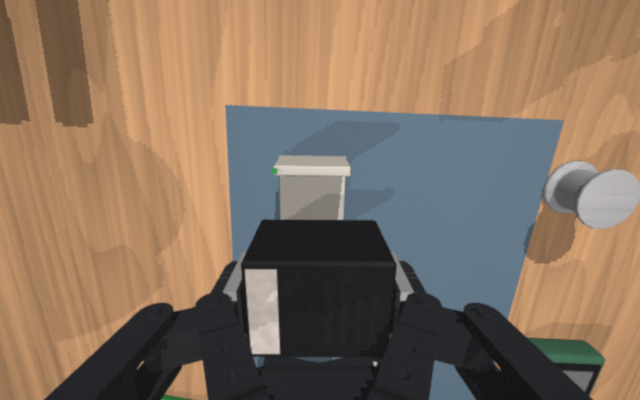

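The module is held squarely and the cradle is empty at (312,195). Next I carry it to the clear bench spot.

```bash
python3 -m crank '[{"tx":-0.07,"ty":-0.015,"tz":0,"ax":0.002,"ay":0,"az":0.007,"gripper":0.4},{"tx":-0.14,"ty":-0.03,"tz":0,"ax":0.002,"ay":0,"az":0.007,"gripper":0.4},{"tx":-0.195,"ty":-0.044,"tz":0.005,"ax":0.002,"ay":0,"az":0.007,"gripper":0.4},{"tx":-0.26,"ty":-0.057,"tz":0.005,"ax":0.002,"ay":0,"az":0.014,"gripper":0.4},{"tx":-0.32,"ty":-0.072,"tz":0.005,"ax":0.002,"ay":0,"az":0.014,"gripper":0.4}]' 40
python3 -m crank '[{"tx":-0.04,"ty":-0.008,"tz":0,"ax":0,"ay":0,"az":0,"gripper":0.4},{"tx":-0.068,"ty":-0.011,"tz":0,"ax":0,"ay":0,"az":0,"gripper":0.4},{"tx":-0.068,"ty":-0.011,"tz":0.0,"ax":0,"ay":0,"az":0,"gripper":0.4},{"tx":-0.068,"ty":-0.011,"tz":0.05,"ax":0,"ay":0,"az":0,"gripper":0.4},{"tx":-0.068,"ty":-0.011,"tz":0.1,"ax":0,"ay":0,"az":0,"gripper":0.4}]' 40
python3 -m crank '[{"tx":0,"ty":0,"tz":0,"ax":0,"ay":0,"az":0,"gripper":0.4},{"tx":0,"ty":0,"tz":0,"ax":0,"ay":0,"az":0,"gripper":0.4}]'
python3 - <<'E'
from h import *
plan([.46,0,.015],0)
for i in range(4): o=get_obs();print(o["tcp_pos"].round(4),o["orientation"].round(3));
E
```

```text
clock: 5.05
tcp_pos: [0.4611, 0.0398, 0.1242]
orientation: [-2.217, -2.215, 0.011]
contact_force: [0.8, -0.0, -3.8]
gripper_width: 0.0595
grasp_force: 45.8
clock: 5.55
tcp_pos: [0.4564, 0.0009, 0.066]
orientation: [-2.22, -2.218, 0.005]
contact_force: [1.0, -0.8, -5.1]
gripper_width: 0.0592
grasp_force: 46.0
clock: 5.75
tcp_pos: [0.4551, 0.0012, 0.0658]
orientation: [-2.216, -2.216, 0.01]
contact_force: [-0.4, -0.2, -3.2]
gripper_width: 0.0597
grasp_force: 46.0
rows 1.1 calls 1 each a [-0.003  -0.0002 -0.    ]
  t [-0.002   0.009   0.0845]
[0.4551 0.0012 0.0658] [-2.216 -2.216  0.01 ]
[0.4551 0.0012 0.0658] [-2.216 -2.216  0.01 ]
[0.4551 0.0012 0.0658] [-2.216 -2.216  0.01 ]
[0.4551 0.0012 0.0658] [-2.216 -2.216  0.01 ]
```

```bash
python3 -m crank '[{"tx":0,"ty":0.0,"tz":0.04,"ax":-0.002,"ay":0,"az":0,"gripper":0.4},{"tx":0,"ty":0,"tz":0.08,"ax":-0.002,"ay":0,"az":0,"gripper":0.4},{"tx":0,"ty":0,"tz":0.092,"ax":-0.002,"ay":0,"az":0,"gripper":0.4},{"tx":0,"ty":0,"tz":0.098,"ax":-0.002,"ay":0,"az":0,"gripper":0.4},{"tx":0,"ty":0,"tz":0.1,"ax":-0.002,"ay":0,"az":0,"gripper":0.4}]' 40
python3 -m crank '[{"tx":0,"ty":0,"tz":0.001,"ax":0,"ay":0,"az":0,"gripper":0.4},{"tx":0,"ty":0,"tz":0.002,"ax":0,"ay":0,"az":0,"gripper":0.4}]'
python3 -m crank '[{"tx":0,"ty":0,"tz":0.001,"ax":0,"ay":0,"az":0,"gripper":0.4},{"tx":0,"ty":0,"tz":0.002,"ax":0,"ay":0,"az":0,"gripper":0.4}]'
```

```text
clock: 6.25
tcp_pos: [0.457, 0.0004, 0.0081]
orientation: [2.221, 2.22, 0.002]
contact_force: [0.1, 0.4, -3.8]
gripper_width: 0.0597
grasp_force: 46.1
clock: 6.45
tcp_pos: [0.4569, 0.0003, 0.0069]
orientation: [2.221, 2.219, 0.002]
contact_force: [-1.2, -0.2, -4.2]
gripper_width: 0.0599
grasp_force: 46.1
clock: 6.65
tcp_pos: [0.4565, 0.0003, 0.0057]
orientation: [2.222, 2.22, 0.0]
contact_force: [-3.9, 0.1, 7.7]
gripper_width: 0.0594
grasp_force: 47.4
```

```bash
python3 -m crank '[{"tx":0,"ty":0,"tz":0,"ax":0,"ay":0,"az":0,"gripper":1},{"tx":0,"ty":0,"tz":0,"ax":0,"ay":0,"az":0,"gripper":1},{"tx":0,"ty":0,"tz":0,"ax":0,"ay":0,"az":0,"gripper":1},{"tx":0,"ty":0,"tz":-0.05,"ax":0,"ay":0,"az":0,"gripper":1},{"tx":0,"ty":0,"tz":-0.12,"ax":0,"ay":0,"az":0,"gripper":1}]'
python3 -m crank '[{"tx":0,"ty":0,"tz":-0.08,"ax":0,"ay":0,"az":0,"gripper":1},{"tx":0,"ty":0,"tz":-0.18,"ax":0,"ay":0,"az":0,"gripper":1},{"tx":0,"ty":0,"tz":-0.2,"ax":0,"ay":0,"az":0,"gripper":1}]'
python3 - <<'E'
from h import *
plan([.456,0,.20],np.pi/2)
E
```

```text
clock: 7.15
tcp_pos: [0.4534, 0.0008, 0.0747]
orientation: [-2.219, -2.217, 0.006]
contact_force: [0.7, -0.6, -0.2]
gripper_width: 0.0854
grasp_force: 0.0
clock: 7.45
tcp_pos: [0.4582, 0.0001, 0.2026]
orientation: [2.217, 2.215, 0.008]
contact_force: [-0.2, 0.1, 0.3]
gripper_width: 0.0852
grasp_force: 0.0
rows 11.0 calls 3 each a [ 0.0006  0.0009 -0.1667]
  t [-0.0001 -0.0012  0.0014]
  t [ 0.0006 -0.0011  0.0014]
  t [ 0.001  -0.0007  0.0014]
```

```bash
python3 -m crank '[{"tx":0,"ty":0,"tz":0,"ax":0,"ay":0,"az":-0.2,"gripper":1},{"tx":0,"ty":0,"tz":0,"ax":0,"ay":0,"az":-0.2,"gripper":1},{"tx":0,"ty":0,"tz":0,"ax":0,"ay":0,"az":-0.2,"gripper":1},{"tx":0,"ty":0,"tz":0,"ax":0,"ay":0,"az":-0.2,"gripper":1},{"tx":0,"ty":0,"tz":0,"ax":0,"ay":0,"az":-0.2,"gripper":1}]'
python3 -m crank '[{"tx":0,"ty":0,"tz":0,"ax":0,"ay":0,"az":-0.2,"gripper":1},{"tx":0,"ty":0,"tz":0,"ax":0,"ay":0,"az":-0.2,"gripper":1},{"tx":0,"ty":0,"tz":0,"ax":0,"ay":0,"az":-0.2,"gripper":1},{"tx":0,"ty":0,"tz":0,"ax":0,"ay":0,"az":-0.2,"gripper":1},{"tx":0,"ty":0,"tz":0,"ax":0,"ay":0,"az":-0.2,"gripper":1}]'
python3 -m crank '[{"tx":0,"ty":0,"tz":0,"ax":0,"ay":0,"az":-0.1,"gripper":1},{"tx":0,"ty":0,"tz":0,"ax":0,"ay":0,"az":-0.1,"gripper":1},{"tx":0,"ty":0,"tz":0,"ax":0,"ay":0,"az":-0.1,"gripper":1},{"tx":0,"ty":0,"tz":0,"ax":0,"ay":0,"az":-0.1,"gripper":1},{"tx":0,"ty":0,"tz":0,"ax":0,"ay":0,"az":-0.1,"gripper":1}]'
python3 - <<'E'
from h import *
p=shot("wrist");cv2.imwrite("pics/w3.png",p["image"])
plan([.456,0,.20],np.pi/2)
for n in("supply","logger","bracket"): print(n,[(np.round(d["extent"]),round(d["p"],2)) for d in spot_in(p,n)])
E
```

```text
clock: 7.95
tcp_pos: [0.4559, 0.0004, 0.1966]
orientation: [1.426, 2.799, -0.0]
contact_force: [0.4, -0.5, -0.0]
gripper_width: 0.0856
grasp_force: 0.0
clock: 8.45
tcp_pos: [0.4559, 0.0005, 0.1965]
orientation: [0.494, 3.102, -0.0]
contact_force: [-0.3, -0.4, 0.3]
gripper_width: 0.0861
grasp_force: 0.0
clock: 8.95
tcp_pos: [0.4559, 0.0005, 0.1966]
orientation: [0.006, 3.142, -0.0]
contact_force: [-0.8, -0.6, -0.3]
gripper_width: 0.0856
grasp_force: 0.0
rows 1 calls 1 each a [-0.0001  0.     -0.001 ]
  t [-0.0002 -0.0008 -0.0057]
supply [(array([292., 150., 342., 212.]), 0.56)]
logger [(array([332., 250., 376., 316.]), 0.73)]
bracket [(array([  7., 196., 168., 352.]), 0.92), (array([  8., 347.,  57., 399.]), 0.86), (array([183.,   0., 296., 122.]), 0.68), (array([  3.,  29., 139., 155.]), 0.58)]
```

View pics/w3.png

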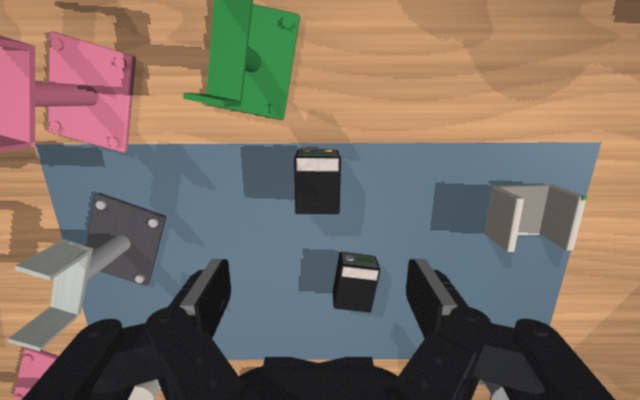

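The supply stands upright at (318,182) with its front towards the robot, the logger is at (357,285), and the aluminium bracket is at (85,270).

Run:
```python
from h import *
p=shot("wrist")
for n,q0,nr in(("supply",[.458,0,0],None),("logger",[.585,.042,0],None),("bracket",[.534,-.233,-.37],(87,274))):
    r=reg(p,n,nr);print(n,r[1:],fit([(p,r[0])],n,q0))
# supply top corners by dark/bright threshold
im=p["image"]
mask=(im.max(2)<75)|((im.min(2)>110)&(im[...,0].astype(int)-im[...,2]<20))
m=np.zeros((400,640));s=np.s_[146:218,287:347];m[s]=mask[s];print("supply2",fit([(p,m)],"supply",[.458,0,0]))
m=np.zeros((400,640));s=np.s_[246:320,326:386];m[s]=mask[s];print("logger2",fit([(p,m)],"logger",[.585,.042,0]))
o=get_obs();print(o["tcp_pos"])
```

```text
supply ([294.1, 147.9, 340.5, 212.7], 0.8) (array([ 0.4568533 ,  0.00068177, -0.00050453]), np.float64(0.03938161971688381))
logger ([334.0, 251.8, 376.5, 315.0], 0.63) (array([ 0.58449187,  0.04468911, -0.09527792]), np.float64(0.06882519352131078))
bracket ([2.0, 194.5, 167.6, 352.9], 0.73) (array([ 0.53513249, -0.23225564, -0.38344098]), np.float64(0.050141712380236236))
supply2 (array([ 0.45574722,  0.00060478, -0.00438659]), np.float64(0.08906302235819707))
logger2 (array([ 0.58379529,  0.04478501, -0.09146536]), np.float64(0.11378779395296734))
[0.45589481 0.00046653 0.19657269]
```

```bash
python3 -m crank '[{"tx":0,"ty":0,"tz":0.08,"ax":0,"ay":0,"az":-0.001,"gripper":1},{"tx":0,"ty":0,"tz":0.16,"ax":0,"ay":0,"az":-0.001,"gripper":1},{"tx":0,"ty":0,"tz":0.24,"ax":0,"ay":0,"az":-0.001,"gripper":1},{"tx":0,"ty":0,"tz":0.3,"ax":0,"ay":0,"az":-0.001,"gripper":1},{"tx":0,"ty":0,"tz":0.314,"ax":0,"ay":0,"az":-0.001,"gripper":1}]' 40
python3 -m crank '[{"tx":0,"ty":0,"tz":0,"ax":0,"ay":0,"az":0,"gripper":0.3},{"tx":0,"ty":0,"tz":0,"ax":0,"ay":0,"az":0,"gripper":0.3},{"tx":0,"ty":0,"tz":0,"ax":0,"ay":0,"az":0,"gripper":0.3},{"tx":0,"ty":0,"tz":0,"ax":0,"ay":0,"az":0,"gripper":0.3},{"tx":0,"ty":0,"tz":0,"ax":0,"ay":0,"az":0,"gripper":0.3}]' 40
python3 - <<'E'
from h import *
print(get_obs()["tcp_pos"])
plan([.456,.0006,.208],np.pi/2)
plan([.60,-.26,.25],np.pi/2-.38,frm=([.456,.0006,.208],np.pi/2))
E
```

```text
clock: 9.85
tcp_pos: [0.4517, 0.0011, 0.0036]
orientation: [0.003, -3.132, -0.002]
contact_force: [-0.5, -0.4, 0.2]
gripper_width: 0.0853
grasp_force: 0.0
clock: 10.35
tcp_pos: [0.4585, -0.0, 0.011]
orientation: [-0.004, 3.136, -0.002]
contact_force: [0.2, -0.4, 7.5]
gripper_width: 0.0454
grasp_force: 43.2
[ 4.58459815e-01 -5.25207513e-06  1.10318254e-02]
rows 4.1 calls 1 each a [-0.0004  0.0017  0.0008]
  t [ 0.0023  0.0006 -0.3283]
rows 6.3 calls 2 each a [0.     0.     0.0605]
  t [-0.12   -0.2172 -0.035 ]
  t [-0.1589 -0.1906 -0.035 ]
```

```bash
python3 -m crank '[{"tx":0,"ty":0,"tz":-0.03,"ax":0,"ay":0,"az":0,"gripper":0.3},{"tx":0,"ty":0,"tz":-0.1,"ax":0,"ay":0,"az":0,"gripper":0.3},{"tx":0,"ty":0,"tz":-0.18,"ax":0,"ay":0,"az":0,"gripper":0.3},{"tx":0,"ty":0,"tz":-0.26,"ax":0,"ay":0,"az":0,"gripper":0.3},{"tx":0,"ty":0,"tz":-0.33,"ax":0,"ay":0,"az":0,"gripper":0.3}]' 40
python3 -m crank '[{"tx":-0.03,"ty":-0.054,"tz":-0.01,"ax":0,"ay":0,"az":0.015,"gripper":0.3},{"tx":-0.06,"ty":-0.11,"tz":-0.02,"ax":0,"ay":0,"az":0.03,"gripper":0.3},{"tx":-0.09,"ty":-0.163,"tz":-0.027,"ax":0,"ay":0,"az":0.045,"gripper":0.3},{"tx":-0.12,"ty":-0.217,"tz":-0.035,"ax":0,"ay":0,"az":0.06,"gripper":0.3},{"tx":-0.12,"ty":-0.217,"tz":-0.035,"ax":0,"ay":0,"az":0.06,"gripper":0.3}]' 40
python3 -m crank '[{"tx":-0.04,"ty":-0.048,"tz":-0.01,"ax":0,"ay":0,"az":0.015,"gripper":0.3},{"tx":-0.08,"ty":-0.095,"tz":-0.02,"ax":0,"ay":0,"az":0.03,"gripper":0.3},{"tx":-0.12,"ty":-0.143,"tz":-0.027,"ax":0,"ay":0,"az":0.045,"gripper":0.3},{"tx":-0.159,"ty":-0.191,"tz":-0.035,"ax":0,"ay":0,"az":0.06,"gripper":0.3},{"tx":-0.159,"ty":-0.191,"tz":-0.035,"ax":0,"ay":0,"az":0.06,"gripper":0.3}]' 40
python3 -m crank '[{"tx":0,"ty":0,"tz":0,"ax":0,"ay":0,"az":0,"gripper":0.3},{"tx":0,"ty":0,"tz":0,"ax":0,"ay":0,"az":0,"gripper":0.3},{"tx":0,"ty":0,"tz":0,"ax":0,"ay":0,"az":0,"gripper":0.3}]' 40
python3 - <<'E'
from h import *
p=shot("wrist");cv2.imwrite("pics/w4.png",p["image"])
o=get_obs();print(o["tcp_pos"],o["orientation"],o["joint_positions"].round(2))
L=regions_of(p,"bracket");print([(d["extent"],d["p"]) for d in L])
c=proj(p,[[.535,-.232,.05]])[0];print(c)
r=reg(p,"bracket",c);print(fit([(p,r[0])],"bracket",[.5351,-.2323,-.38]))
E
```

```text
clock: 10.85
tcp_pos: [0.4555, 0.0006, 0.2086]
orientation: [-0.004, 3.14, -0.0]
contact_force: [1.3, 0.5, -4.3]
gripper_width: 0.0456
grasp_force: 42.7
clock: 11.35
tcp_pos: [0.5293, -0.1329, 0.2276]
orientation: [0.299, 3.126, -0.003]
contact_force: [-0.6, 0.4, -4.3]
gripper_width: 0.0456
grasp_force: 43.0
clock: 11.85
tcp_pos: [0.6014, -0.2629, 0.2478]
orientation: [0.59, 3.085, -0.002]
contact_force: [0.0, 1.3, -4.2]
gripper_width: 0.0455
grasp_force: 43.3
clock: 12.15
tcp_pos: [0.6002, -0.2585, 0.2479]
orientation: [-0.583, -3.086, -0.001]
contact_force: [0.9, -0.3, -4.2]
gripper_width: 0.0453
grasp_force: 43.3
[ 0.60032137 -0.25858471  0.24809881] [-5.82975173e-01 -3.08666963e+00 -2.69901675e-04] [-0.52  0.11  1.52  0.    1.51 -1.72]
[([230.4, 0.0, 303.1, 16.4], 0.69), ([282.6, 65.2, 352.5, 162.0], 0.66), ([259.5, 331.8, 267.2, 356.6], 0.65)]
[317.64842935 110.44398088]
(array([ 0.53590127, -0.23332889, -0.3772549 ]), np.float64(0.02388516171999444))
```

View pics/w4.png

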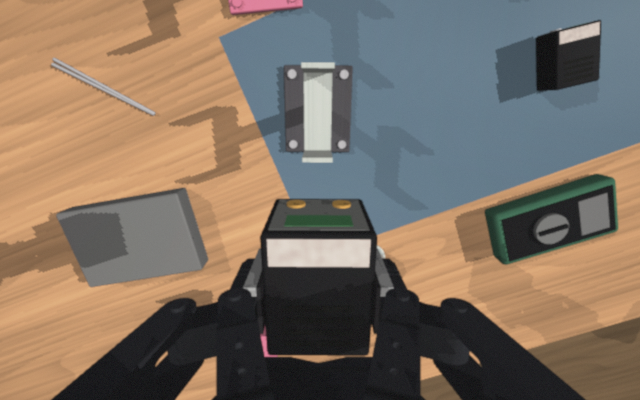

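The aluminium bracket's strip is at (318,112) with its plates at (318,66) and (318,158). The held supply is square in the pads, and the bracket fit is good (97.6% overlap).

Run:
```python
from h import *
for i in range(3):
    p=shot("wrist");plan([.5354,-.2331,.248],np.pi/2-.377,alt=0);r=reg(p,"bracket",(318,110));print(fit([(p,r[0])],"bracket",[.5351,-.2323,-.38]))
```

```text
rows 1.5 calls 1 each a [-0.      0.0001  0.001 ]
  t [0.117  0.0007 0.0006]
(array([ 0.53574151, -0.23317229, -0.37815285]), np.float64(0.02251992984051787))
rows 1.5 calls 1 each a [-0.      0.0001  0.0009]
  t [0.1173 0.0011 0.0006]
(array([ 0.53614508, -0.23328916, -0.38466426]), np.float64(0.035163371261291765))
rows 1.5 calls 1 each a [-0.      0.0001  0.0008]
  t [0.1175 0.0014 0.0004]
(array([ 0.53639094, -0.23396676, -0.37662577]), np.float64(0.054324295119961064))
```

```bash
python3 -m crank '[{"tx":0.06,"ty":0.0005,"tz":0,"ax":0,"ay":0,"az":0.001,"gripper":0.3},{"tx":0.117,"ty":0.001,"tz":0.0,"ax":0,"ay":0,"az":0.001,"gripper":0.3},{"tx":0.117,"ty":0.001,"tz":0.06,"ax":0,"ay":0,"az":0.001,"gripper":0.3},{"tx":0.117,"ty":0.001,"tz":0.11,"ax":0,"ay":0,"az":0.001,"gripper":0.3},{"tx":0.117,"ty":0.001,"tz":0.12,"ax":0,"ay":0,"az":0.001,"gripper":0.3}]' 40
python3 -m crank '[{"tx":0,"ty":0,"tz":0,"ax":0,"ay":0,"az":0,"gripper":0.3},{"tx":0,"ty":0,"tz":0,"ax":0,"ay":0,"az":0,"gripper":0.3},{"tx":0,"ty":0,"tz":0,"ax":0,"ay":0,"az":0,"gripper":0.3},{"tx":0,"ty":0,"tz":0,"ax":0,"ay":0,"az":0,"gripper":0.3}]'
python3 - <<'E'
from h import *
read_camera("side");plan([.5354,-.2331,.099],np.pi/2-.377);print(get_obs()["tcp_pos"])
p=read_camera("side");plan([.5354,-.2331,.099],np.pi/2-.377)
cv2.imwrite("pics/s1.png",cv2.resize(p["image"][80:240,240:440],None,fx=3,fy=3,interpolation=cv2.INTER_CUBIC))
E
```

```text
clock: 13.1
tcp_pos: [0.533, -0.2321, 0.1717]
orientation: [-0.589, -3.078, -0.004]
contact_force: [-0.8, 1.2, -5.0]
gripper_width: 0.0455
grasp_force: 43.0
clock: 13.5
tcp_pos: [0.5366, -0.2342, 0.1781]
orientation: [0.589, 3.083, -0.002]
contact_force: [1.0, 0.4, -4.7]
gripper_width: 0.0456
grasp_force: 43.1
rows 1.6 calls 1 each a [-0.0002  0.0008 -0.0003]
  t [0.0025 0.0009 0.1312]
[ 0.53640359 -0.23406668  0.17772917]
rows 1.6 calls 1 each a [-0.0001  0.0006 -0.0002]
  t [0.002  0.0009 0.1306]
```

View pics/s1.png

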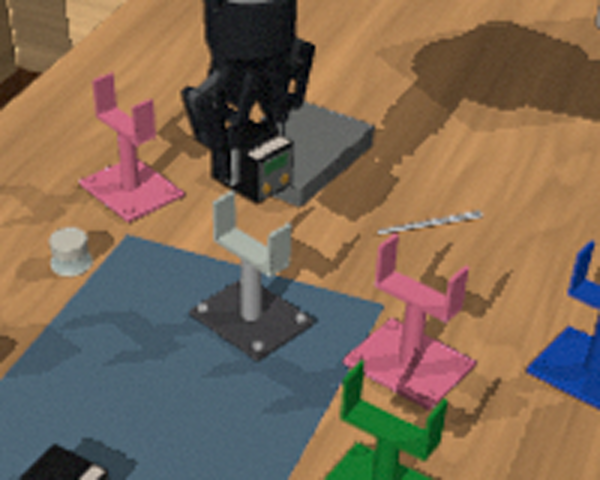

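The side view shows the supply held directly above the aluminium bracket (crop (255,240)), front panel towards the robot. I'll lower it slowly.

```bash
python3 -m crank '[{"tx":0.001,"ty":0.0005,"tz":0.03,"ax":0,"ay":0,"az":0,"gripper":0.3},{"tx":0.001,"ty":0.0005,"tz":0.06,"ax":0,"ay":0,"az":0,"gripper":0.3},{"tx":0.001,"ty":0.0005,"tz":0.09,"ax":0,"ay":0,"az":0,"gripper":0.3},{"tx":0.001,"ty":0.0005,"tz":0.11,"ax":0,"ay":0,"az":0,"gripper":0.3},{"tx":0.001,"ty":0.0005,"tz":0.12,"ax":0,"ay":0,"az":0,"gripper":0.3}]' 40
python3 -m crank '[{"tx":0,"ty":0,"tz":0.001,"ax":0,"ay":0,"az":0,"gripper":0.3},{"tx":0,"ty":0,"tz":0.002,"ax":0,"ay":0,"az":0,"gripper":0.3},{"tx":0,"ty":0,"tz":0.004,"ax":0,"ay":0,"az":0,"gripper":0.3},{"tx":0,"ty":0,"tz":0.005,"ax":0,"ay":0,"az":0,"gripper":0.3}]'
python3 -m crank '[{"tx":0,"ty":0,"tz":0.001,"ax":0,"ay":0,"az":0,"gripper":0.3},{"tx":0,"ty":0,"tz":0.002,"ax":0,"ay":0,"az":0,"gripper":0.3},{"tx":0,"ty":0,"tz":0.003,"ax":0,"ay":0,"az":0,"gripper":0.3}]'
python3 - <<'E'
from h import *
plan([.5354,-.2331,.098],np.pi/2-.377);print(get_obs()["tcp_pos"])
E
```

```text
clock: 14.1
tcp_pos: [0.5346, -0.2328, 0.1029]
orientation: [-0.59, -3.084, -0.001]
contact_force: [0.2, -0.1, -4.2]
gripper_width: 0.0456
grasp_force: 43.3
clock: 14.5
tcp_pos: [0.5357, -0.2334, 0.1021]
orientation: [0.59, 3.084, -0.001]
contact_force: [-0.5, 0.2, -4.3]
gripper_width: 0.0453
grasp_force: 43.3
clock: 14.8
tcp_pos: [0.5355, -0.2333, 0.1011]
orientation: [0.59, 3.085, -0.001]
contact_force: [-6.0, 2.5, 8.5]
gripper_width: 0.0455
grasp_force: 44.5
rows 1 calls 1 each a [-0.0001  0.0002 -0.0002]
  t [0.0003 0.0003 0.0052]
[ 0.53550276 -0.23331226  0.10114136]
```

```bash
python3 -m crank '[{"tx":0,"ty":0,"tz":0,"ax":0,"ay":0,"az":0,"gripper":0.7},{"tx":0,"ty":0,"tz":0,"ax":0,"ay":0,"az":0,"gripper":0.8},{"tx":0,"ty":0,"tz":0,"ax":0,"ay":0,"az":0,"gripper":1},{"tx":0,"ty":0,"tz":0,"ax":0,"ay":0,"az":0,"gripper":1},{"tx":0,"ty":0,"tz":-0.03,"ax":0,"ay":0,"az":0,"gripper":1}]' 40
python3 -m crank '[{"tx":0,"ty":0,"tz":-0.06,"ax":0,"ay":0,"az":0,"gripper":1},{"tx":0,"ty":0,"tz":-0.12,"ax":0,"ay":0,"az":0,"gripper":1},{"tx":0,"ty":0,"tz":-0.2,"ax":0,"ay":0,"az":0,"gripper":1},{"tx":-0.0,"ty":0,"tz":-0.2,"ax":0,"ay":0,"az":0,"gripper":1}]' 40
python3 - <<'E'
from h import *
p=shot("wrist");cv2.imwrite("pics/w5.png",p["image"])
r=reg(p,"supply",proj(p,[[.536,-.233,.11]])[0])
if r: print("supply",r[1:],fit([(p,r[0])],"supply",[.536,-.2333,-.377],.09))
plan([.585,.0447,.22],np.pi/2-.09);print(get_obs()["tcp_pos"])
E
```

```text
clock: 15.3
tcp_pos: [0.5334, -0.2321, 0.1145]
orientation: [-0.589, -3.08, -0.003]
contact_force: [-0.1, 0.8, 0.5]
gripper_width: 0.0853
grasp_force: 0.0
clock: 15.7
tcp_pos: [0.5387, -0.2351, 0.2466]
orientation: [0.587, 3.072, -0.008]
contact_force: [0.5, -0.9, 0.8]
gripper_width: 0.0854
grasp_force: 0.0
supply ([291.1, 149.3, 344.4, 222.2], 0.89) (array([ 0.53470493, -0.23213369, -0.37768838]), np.float64(0.07484325232433775))
rows 5.9 calls 2 each a [-0.0002  0.0006 -0.0458]
  t [0.0477 0.2306 0.0159]
  t [0.0141 0.2351 0.0161]
[ 0.53607105 -0.23361315  0.239493  ]
```

View pics/w5.png

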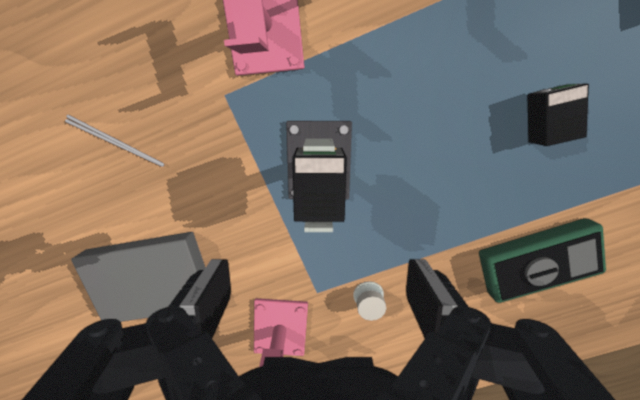

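The supply sits centred between the plates at (319,185), band towards the robot. Next is the logger.

```bash
python3 -m crank '[{"tx":0.01,"ty":0.055,"tz":0,"ax":0,"ay":0,"az":-0.012,"gripper":1},{"tx":0.022,"ty":0.115,"tz":0.006,"ax":0,"ay":0,"az":-0.024,"gripper":1},{"tx":0.034,"ty":0.175,"tz":0.01,"ax":0,"ay":0,"az":-0.036,"gripper":1},{"tx":0.047,"ty":0.23,"tz":0.016,"ax":0,"ay":0,"az":-0.046,"gripper":1},{"tx":0.047,"ty":0.23,"tz":0.016,"ax":0,"ay":0,"az":-0.046,"gripper":1}]' 40
python3 -m crank '[{"tx":0.003,"ty":0.06,"tz":0.004,"ax":0,"ay":0,"az":-0.012,"gripper":1},{"tx":0.006,"ty":0.12,"tz":0.008,"ax":0,"ay":0,"az":-0.024,"gripper":1},{"tx":0.01,"ty":0.18,"tz":0.012,"ax":0,"ay":0,"az":-0.036,"gripper":1},{"tx":0.014,"ty":0.235,"tz":0.016,"ax":0,"ay":0,"az":-0.046,"gripper":1},{"tx":0.014,"ty":0.235,"tz":0.016,"ax":0,"ay":0,"az":-0.046,"gripper":1}]' 40
python3 -m crank '[{"tx":0,"ty":0,"tz":0,"ax":0,"ay":0,"az":0,"gripper":1},{"tx":0,"ty":0,"tz":0,"ax":0,"ay":0,"az":0,"gripper":1},{"tx":0,"ty":0,"tz":0,"ax":0,"ay":0,"az":0,"gripper":1}]' 40
python3 - <<'E'
from h import *
for i in range(3):
    p=shot("wrist");r=reg(p,"logger",(318,185))
    q,f=fit([(p,r[0])],"logger",[.5845,.0447,-.09]);print(r[1:],q,f)
    plan([q[0],q[1],.009],np.pi/2+q[2],k=1);print(get_obs()["tcp_pos"])
E
```

```text
clock: 16.3
tcp_pos: [0.5588, -0.0907, 0.2245]
orientation: [-0.358, -3.116, -0.003]
contact_force: [-0.2, -0.5, -0.6]
gripper_width: 0.0854
grasp_force: 0.0
clock: 16.8
tcp_pos: [0.5835, 0.0471, 0.2157]
orientation: [-0.133, -3.135, -0.001]
contact_force: [-0.4, -0.8, 0.3]
gripper_width: 0.0855
grasp_force: 0.0
clock: 17.1
tcp_pos: [0.5842, 0.0434, 0.2178]
orientation: [-0.142, -3.138, 0.001]
contact_force: [-0.0, 0.0, -0.2]
gripper_width: 0.0858
grasp_force: 0.0
([295.8, 143.9, 341.2, 206.0], 0.97) [ 0.58476407  0.04494997 -0.14063492] 0.038702270114364445
rows 4.4 calls 1 each a [-0.0001  0.      0.016 ]
  t [-0.0006  0.0024  0.3486]
[0.58427998 0.04362925 0.21814459]
([295.0, 144.7, 337.8, 205.3], 0.76) [ 0.58459636  0.04471382 -0.14673366] 0.04382218626082046
rows 4.4 calls 1 each a [-0.0001  0.0001  0.0181]
  t [-3.000e-04  1.400e-03  3.488e-01]
[0.58431081 0.04395114 0.21825305]
([295.7, 145.2, 340.0, 207.7], 0.79) [ 0.58464105  0.0444581  -0.14277803] 0.04068965191710716
rows 4.4 calls 1 each a [-0.0001  0.0001  0.017 ]
  t [-0.0004  0.0004  0.3488]
[0.58433203 0.04427145 0.21828374]
```

```bash
python3 -m crank '[{"tx":0,"ty":0.0012,"tz":0.08,"ax":0,"ay":0,"az":0.017,"gripper":1},{"tx":0,"ty":0.0012,"tz":0.16,"ax":0,"ay":0,"az":0.017,"gripper":1},{"tx":0,"ty":0.0012,"tz":0.24,"ax":0,"ay":0,"az":0.017,"gripper":1},{"tx":0,"ty":0.0012,"tz":0.31,"ax":0,"ay":0,"az":0.017,"gripper":1},{"tx":0,"ty":0.0012,"tz":0.34,"ax":0,"ay":0,"az":0.017,"gripper":1}]' 40
python3 -m crank '[{"tx":0,"ty":0,"tz":0.01,"ax":0,"ay":0,"az":0,"gripper":1},{"tx":0,"ty":0,"tz":0.018,"ax":0,"ay":0,"az":0,"gripper":1},{"tx":0,"ty":0,"tz":0.02,"ax":0,"ay":0,"az":0,"gripper":1},{"tx":0,"ty":0,"tz":0.02,"ax":0,"ay":0,"az":0,"gripper":1}]' 40
python3 -m crank '[{"tx":0,"ty":0,"tz":0,"ax":0,"ay":0,"az":0,"gripper":0.3},{"tx":0,"ty":0,"tz":0,"ax":0,"ay":0,"az":0,"gripper":0.3},{"tx":0,"ty":0,"tz":0,"ax":0,"ay":0,"az":0,"gripper":0.3},{"tx":0,"ty":0,"tz":0,"ax":0,"ay":0,"az":0,"gripper":0.3},{"tx":0,"ty":0,"tz":0,"ax":0,"ay":0,"az":0,"gripper":0.3}]' 40
python3 - <<'E'
from h import *
plan([.5845,.0445,.252],np.pi/2-.143,k=1);print(get_obs()["tcp_pos"])
E
```

```text
clock: 17.9
tcp_pos: [0.5806, 0.0455, 0.009]
orientation: [-0.223, -3.126, 0.001]
contact_force: [0.3, -0.8, -0.4]
gripper_width: 0.0854
grasp_force: 0.0
clock: 18.3
tcp_pos: [0.5857, 0.0453, 0.0038]
orientation: [0.223, 3.131, -0.0]
contact_force: [0.7, 0.3, 0.6]
gripper_width: 0.0854
grasp_force: 0.0
clock: 18.8
tcp_pos: [0.5851, 0.0453, 0.003]
orientation: [0.223, 3.132, -0.0]
contact_force: [0.3, 0.1, 4.4]
gripper_width: 0.0454
grasp_force: 42.8
rows 5.2 calls 1 each a [-0.      0.0004  0.0003]
  t [ 1.00e-04 -1.50e-03 -4.15e-01]
[0.58505097 0.04533794 0.00301405]
```

```bash
python3 -m crank '[{"tx":0,"ty":0,"tz":-0.03,"ax":0,"ay":0,"az":0,"gripper":0.3},{"tx":0,"ty":0,"tz":-0.1,"ax":0,"ay":0,"az":0,"gripper":0.3},{"tx":0,"ty":0,"tz":-0.18,"ax":0,"ay":0,"az":0,"gripper":0.3},{"tx":0,"ty":0,"tz":-0.26,"ax":0,"ay":0,"az":0,"gripper":0.3},{"tx":0,"ty":0,"tz":-0.34,"ax":0,"ay":0,"az":0,"gripper":0.3}]' 40
python3 -m crank '[{"tx":0,"ty":0,"tz":-0.05,"ax":0,"ay":0,"az":0,"gripper":0.3},{"tx":0,"ty":0,"tz":-0.08,"ax":0,"ay":0,"az":0,"gripper":0.3},{"tx":0,"ty":0,"tz":-0.08,"ax":0,"ay":0,"az":0,"gripper":0.3},{"tx":0,"ty":0,"tz":-0.08,"ax":0,"ay":0,"az":0,"gripper":0.3}]' 40
python3 - <<'E'
from h import *
plan([.61,-.262,.255],np.pi/2-.377,k=2);print(get_obs()["tcp_pos"])
E
```

```text
clock: 19.3
tcp_pos: [0.5835, 0.0455, 0.207]
orientation: [-0.223, -3.132, 0.0]
contact_force: [1.1, -0.4, -1.8]
gripper_width: 0.0454
grasp_force: 42.2
clock: 19.7
tcp_pos: [0.5839, 0.0455, 0.2529]
orientation: [-0.223, -3.132, 0.0]
contact_force: [-1.2, 0.2, -1.9]
gripper_width: 0.0453
grasp_force: 42.2
rows 6.4 calls 2 each a [-0.0001 -0.0002  0.0374]
  t [-0.0579 -0.2506 -0.0018]
  t [-0.0868 -0.2421 -0.0018]
[0.58385318 0.04548791 0.25287377]
```

```bash
python3 -m crank '[{"tx":-0.014,"ty":-0.06,"tz":0,"ax":0,"ay":0,"az":0.01,"gripper":0.3},{"tx":-0.028,"ty":-0.125,"tz":0,"ax":0,"ay":0,"az":0.019,"gripper":0.3},{"tx":-0.043,"ty":-0.19,"tz":0,"ax":0,"ay":0,"az":0.028,"gripper":0.3},{"tx":-0.058,"ty":-0.25,"tz":-0.002,"ax":0,"ay":0,"az":0.037,"gripper":0.3},{"tx":-0.058,"ty":-0.25,"tz":-0.002,"ax":0,"ay":0,"az":0.037,"gripper":0.3}]' 40
python3 -m crank '[{"tx":-0.022,"ty":-0.06,"tz":0,"ax":0,"ay":0,"az":0.01,"gripper":0.3},{"tx":-0.044,"ty":-0.12,"tz":0,"ax":0,"ay":0,"az":0.019,"gripper":0.3},{"tx":-0.065,"ty":-0.18,"tz":0,"ax":0,"ay":0,"az":0.028,"gripper":0.3},{"tx":-0.087,"ty":-0.242,"tz":-0.002,"ax":0,"ay":0,"az":0.037,"gripper":0.3},{"tx":-0.087,"ty":-0.242,"tz":-0.002,"ax":0,"ay":0,"az":0.037,"gripper":0.3}]' 40
python3 -m crank '[{"tx":0,"ty":0,"tz":0,"ax":0,"ay":0,"az":0,"gripper":0.3},{"tx":0,"ty":0,"tz":0,"ax":0,"ay":0,"az":0,"gripper":0.3},{"tx":0,"ty":0,"tz":0,"ax":0,"ay":0,"az":0,"gripper":0.3},{"tx":0,"ty":0,"tz":0,"ax":0,"ay":0,"az":0,"gripper":0.3}]' 40
python3 - <<'E'
from h import *
for i in range(3):
    p=shot("wrist");c=proj(p,[[.5355,-.2328,.115]])[0];r=reg(p,"supply",c)
    if r: print(c,r[1:],fit([(p,r[0])],"supply",[.5355,-.2328,-.377],.09))
    plan([.5355,-.2328,.253],np.pi/2-.377)
cv2.imwrite("pics/w6.png",p["image"]);print(get_obs()["tcp_pos"])
E
```

```text
clock: 20.2
tcp_pos: [0.5964, -0.1117, 0.2519]
orientation: [-0.412, -3.11, 0.001]
contact_force: [0.6, 0.2, -1.6]
gripper_width: 0.0453
grasp_force: 42.2
clock: 20.7
tcp_pos: [0.6098, -0.2648, 0.2533]
orientation: [-0.591, -3.081, 0.0]
contact_force: [-0.3, 1.4, -1.7]
gripper_width: 0.0452
grasp_force: 42.2
clock: 21.1
tcp_pos: [0.611, -0.2605, 0.2565]
orientation: [-0.583, -3.087, -0.0]
contact_force: [-0.3, 0.7, -1.6]
gripper_width: 0.0456
grasp_force: 42.2
[314.67797726 100.42673813] ([281.3, 48.8, 347.7, 150.8], 0.19) (array([ 0.55079749, -0.23666611,  1.21030122]), np.float64(0.7846509415792432))
rows 1.7 calls 1 each a [-0.      0.0001  0.0011]
  t [ 0.1343 -0.0024  0.0062]
[315.1025298  100.15530552] ([286.2, 58.4, 345.6, 137.4], 0.59) (array([ 0.53477901, -0.23217223, -0.37457951]), np.float64(0.03126580793998368))
rows 1.7 calls 1 each a [-0.0001  0.0001  0.001 ]
  t [ 0.1345 -0.0018  0.0062]
[315.47587766  99.98616869] ([285.2, 56.8, 345.8, 135.0], 0.82) (array([ 0.53433987, -0.23214038, -0.38871652]), np.float64(0.04806604761572275))
rows 1.7 calls 1 each a [-0.0001  0.0001  0.0008]
  t [ 0.1346 -0.0014  0.0062]
[ 0.610967   -0.2615257   0.25674865]
```

View pics/w6.png

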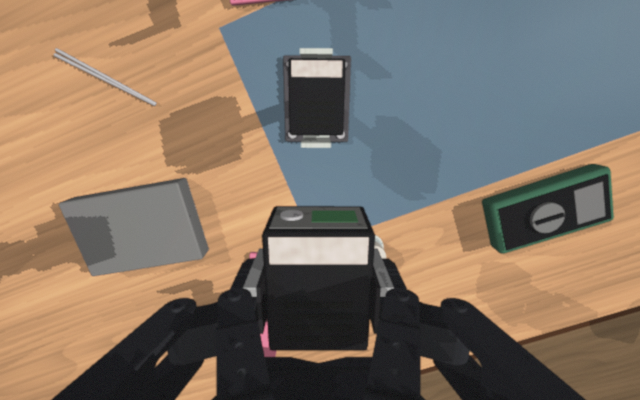

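```bash
python3 -m crank '[{"tx":0.06,"ty":0,"tz":0,"ax":0,"ay":0,"az":0.001,"gripper":0.3},{"tx":0.12,"ty":-0.001,"tz":0.0,"ax":0,"ay":0,"az":0.001,"gripper":0.3},{"tx":0.135,"ty":-0.001,"tz":0.03,"ax":0,"ay":0,"az":0.001,"gripper":0.3},{"tx":0.135,"ty":-0.001,"tz":0.09,"ax":0,"ay":0,"az":0.001,"gripper":0.3},{"tx":0.135,"ty":-0.001,"tz":0.12,"ax":0,"ay":0,"az":0.001,"gripper":0.3}]' 40
python3 -m crank '[{"tx":0,"ty":0,"tz":0,"ax":0,"ay":0,"az":0,"gripper":0.3},{"tx":0,"ty":0,"tz":0,"ax":0,"ay":0,"az":0,"gripper":0.3},{"tx":0,"ty":0,"tz":0,"ax":0,"ay":0,"az":0,"gripper":0.3},{"tx":0,"ty":0,"tz":0,"ax":0,"ay":0,"az":0,"gripper":0.3},{"tx":0,"ty":0,"tz":0,"ax":0,"ay":0,"az":0,"gripper":0.3}]'
python3 -m crank '[{"tx":0,"ty":0,"tz":0,"ax":0,"ay":0,"az":0,"gripper":0.3},{"tx":0,"ty":0,"tz":0,"ax":0,"ay":0,"az":0,"gripper":0.3},{"tx":0,"ty":0,"tz":0,"ax":0,"ay":0,"az":0,"gripper":0.3},{"tx":0,"ty":0,"tz":0,"ax":0,"ay":0,"az":0,"gripper":0.3},{"tx":0,"ty":0,"tz":0,"ax":0,"ay":0,"az":0,"gripper":0.3}]'
python3 - <<'E'
from h import *
plan([.535,-.2326,.139],np.pi/2-.378);print(get_obs()["tcp_pos"])
E
```

```text
clock: 21.9
tcp_pos: [0.5339, -0.2319, 0.1822]
orientation: [-0.59, -3.083, -0.001]
contact_force: [0.4, 0.1, -2.6]
gripper_width: 0.0456
grasp_force: 42.3
clock: 22.4
tcp_pos: [0.536, -0.233, 0.186]
orientation: [0.589, 3.084, -0.001]
contact_force: [-0.2, -0.4, -2.4]
gripper_width: 0.0454
grasp_force: 42.2
clock: 22.9
tcp_pos: [0.5353, -0.2326, 0.1845]
orientation: [-0.59, -3.086, 0.0]
contact_force: [0.0, -1.3, -1.3]
gripper_width: 0.0457
grasp_force: 42.2
rows 1 calls 1 each a [-0.     -0.      0.0001]
  t [ 0.0005 -0.0001  0.0759]
[ 0.5352982  -0.23263304  0.18453874]
```

Aligned to within 0.3 mm; now lowering.

```bash
python3 -m crank '[{"tx":0.0004,"ty":0,"tz":0.02,"ax":0,"ay":0,"az":0,"gripper":0.3},{"tx":0.0004,"ty":0,"tz":0.04,"ax":0,"ay":0,"az":0,"gripper":0.3},{"tx":0.0004,"ty":0,"tz":0.055,"ax":0,"ay":0,"az":0,"gripper":0.3},{"tx":0.0004,"ty":0,"tz":0.065,"ax":0,"ay":0,"az":0,"gripper":0.3},{"tx":0.0004,"ty":0,"tz":0.067,"ax":0,"ay":0,"az":0,"gripper":0.3}]' 40
python3 -m crank '[{"tx":0,"ty":0,"tz":0.0,"ax":0,"ay":0,"az":0,"gripper":0.3},{"tx":0,"ty":0,"tz":0.001,"ax":0,"ay":0,"az":0,"gripper":0.3},{"tx":0,"ty":0,"tz":0.002,"ax":0,"ay":0,"az":0,"gripper":0.3},{"tx":0,"ty":0,"tz":0.003,"ax":0,"ay":0,"az":0,"gripper":0.3}]'
python3 -m crank '[{"tx":0,"ty":0,"tz":0.001,"ax":0,"ay":0,"az":0,"gripper":0.3},{"tx":0,"ty":0,"tz":0.002,"ax":0,"ay":0,"az":0,"gripper":0.3}]'
python3 -m crank '[{"tx":0,"ty":0,"tz":0.001,"ax":0,"ay":0,"az":0,"gripper":0.3},{"tx":0,"ty":0,"tz":0.002,"ax":0,"ay":0,"az":0,"gripper":0.3}]'
```

```text
clock: 23.4
tcp_pos: [0.5343, -0.2321, 0.1426]
orientation: [-0.589, -3.083, -0.001]
contact_force: [0.0, -0.2, -1.2]
gripper_width: 0.0453
grasp_force: 42.2
clock: 23.8
tcp_pos: [0.5354, -0.2327, 0.1431]
orientation: [0.59, 3.085, -0.001]
contact_force: [-0.6, -0.2, -1.5]
gripper_width: 0.0454
grasp_force: 42.2
clock: 24.0
tcp_pos: [0.5351, -0.2326, 0.1415]
orientation: [0.59, 3.085, -0.0]
contact_force: [0.8, 1.0, -1.4]
gripper_width: 0.0456
grasp_force: 42.2
clock: 24.2
tcp_pos: [0.5351, -0.2326, 0.1402]
orientation: [0.59, 3.086, -0.0]
contact_force: [0.3, -0.3, -1.5]
gripper_width: 0.0454
grasp_force: 42.2
```

```bash
python3 -m crank '[{"tx":0,"ty":0,"tz":0.001,"ax":0,"ay":0,"az":0,"gripper":0.3},{"tx":0,"ty":0,"tz":0.001,"ax":0,"ay":0,"az":0,"gripper":0.3}]'
python3 -m crank '[{"tx":0,"ty":0,"tz":0.001,"ax":0,"ay":0,"az":0,"gripper":0.3},{"tx":0,"ty":0,"tz":0.001,"ax":0,"ay":0,"az":0,"gripper":0.3}]'
```

```text
clock: 24.4
tcp_pos: [0.535, -0.2325, 0.1394]
orientation: [-0.59, -3.086, 0.0]
contact_force: [0.2, 0.2, -1.2]
gripper_width: 0.0453
grasp_force: 42.2
clock: 24.6
tcp_pos: [0.5352, -0.2326, 0.1391]
orientation: [0.59, 3.086, -0.0]
contact_force: [0.3, -0.3, -0.2]
gripper_width: 0.0455
grasp_force: 42.4
```

```bash
python3 -m crank '[{"tx":0,"ty":0,"tz":0.0007,"ax":0,"ay":0,"az":0,"gripper":0.3},{"tx":0,"ty":0,"tz":0.0007,"ax":0,"ay":0,"az":0,"gripper":0.3}]'
python3 -m crank '[{"tx":0,"ty":0,"tz":0,"ax":0,"ay":0,"az":0,"gripper":0.65},{"tx":0,"ty":0,"tz":0,"ax":0,"ay":0,"az":0,"gripper":0.8},{"tx":0,"ty":0,"tz":0,"ax":0,"ay":0,"az":0,"gripper":1},{"tx":0,"ty":0,"tz":0,"ax":0,"ay":0,"az":0,"gripper":1},{"tx":0,"ty":0,"tz":-0.02,"ax":0,"ay":0,"az":0,"gripper":1}]' 40
python3 -m crank '[{"tx":0,"ty":0,"tz":-0.05,"ax":0,"ay":0,"az":0,"gripper":1},{"tx":0,"ty":0,"tz":-0.11,"ax":0,"ay":0,"az":0,"gripper":1},{"tx":0,"ty":0,"tz":-0.17,"ax":0,"ay":0,"az":0,"gripper":1},{"tx":0,"ty":0,"tz":-0.2,"ax":0,"ay":0,"az":0,"gripper":1},{"tx":0,"ty":0,"tz":-0.2,"ax":0,"ay":0,"az":0,"gripper":1}]' 40
python3 - <<'E'
from h import *
c=[]
p=shot("wrist");a=p["image"][100:300,200:440];c.append(cv2.resize(a,(400,333)))
q=proj(p,[[.5352,-.2326,.15]])[0]
r=reg(p,"logger",q)
if r: print("logger",r[1:],fit([(p,r[0])],"logger",[.5352,-.2326,-.377],.136))
p=read_camera("side");a=p["image"][110:210,270:390];c.append(cv2.resize(a,(400,333),interpolation=cv2.INTER_CUBIC))
cv2.imwrite("pics/f.png",np.hstack(c))
E
```

```text
clock: 24.8
tcp_pos: [0.5352, -0.2326, 0.139]
orientation: [0.59, 3.085, -0.0]
contact_force: [-1.5, 0.8, 1.2]
gripper_width: 0.0459
grasp_force: 42.6
clock: 25.3
tcp_pos: [0.5339, -0.2319, 0.1489]
orientation: [-0.589, -3.082, -0.002]
contact_force: [-1.0, 0.5, 0.1]
gripper_width: 0.0855
grasp_force: 0.0
clock: 25.8
tcp_pos: [0.5368, -0.2336, 0.2761]
orientation: [0.588, 3.078, -0.005]
contact_force: [0.7, 0.1, 0.0]
gripper_width: 0.0854
grasp_force: 0.0
logger ([291.6, 155.2, 344.1, 230.4], 0.91) (array([ 0.53554681, -0.23198408, -0.37843231]), np.float64(0.04175640013835025))
```

View pics/f.png

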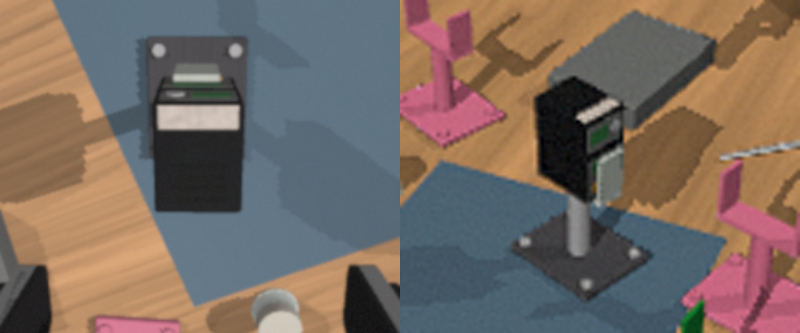

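The logger sits squarely on the supply in both views (left crop (198,155), right crop (580,140)). Both are level with their fronts towards the robot, and the gripper is clear.

```bash
python3 -c "
from bench import *
print(hand_in())"
```

```text
the job is handed in; nothing more can be done
None
```

The power module is on the aluminium bracket with the logger stacked squarely on top, both fronts towards the robot, the other items left alone; I handed the job in at about 26 s of the 67 s allowed.

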